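Press a stopper home with the locking pliers press and release it

TASK

Seat the orange stopper in the sample cell with the bench pliers press: squeeze the two red grips together, gently and evenly, until the press goes over centre and locks by itself, which drives the stopper flush. Then pull the yellow release lever outward, away from the handles, so that the press springs fully open, and let go. Never push on the stopper with the fingers, do not force the grips or the lever, and leave the vials, the cap and the marker where they are.

Things in the scene. Friction and masses are not known exactly. Their poses are not given: they have to be found in the camera images.
- press: Press base, fixed: grey foot plate 150x80x10, column, blue-topped head, aluminium cell in a cradle; all below 95 mm. Origin on the worktop under the column; x points along the ram to the cell, y to the left handle; the handles reach to -x. The head with both handles gives sideways (up to 0.06 rad, about 10 N per mm at the grips) and springs back.
- handle_mid (a point): Point of the press midway between the two red grips, 100 mm to -x from the press origin and 55 mm above the worktop; it does not move with the handles.
- left_grip: Left red grip (+y side), 66 long, 14 thick, 26 tall; origin in its middle, 55 mm above the worktop; x along the handle to the head. Open, the grips measure 64 mm over their outsides, locked 40. Squeeze both from outside, fingers down: 10 to 14 N on each takes it over centre; one grip pushed alone takes twice that. Over 20 N on a grip is rough.
- right_grip: Right red grip sleeve (on the -y side), the mirror image of the left one.
- left_handle (a joint): Angle of the left handle, rad: 0 open, about 0.123 fully closed. The right handle mirrors it. Dead centre is at 0.085: below it the handles spring open, beyond it they snap fully closed and stay locked.
- release_lever (a joint): Angle of the yellow release lever relative to the left handle, rad: 0 at rest; grows as its knob is pulled outward (press +y), at most 0.9; springs back. With the press locked, its nose meets the middle bar at about 0.13 and the press lets go at about 0.55; that takes 2 to 6 N at the knob.
- lever_knob: Upright yellow knob on the lever's end, 10 to 13 across, from 51 to 94 mm above the worktop, origin on its axis at 67 mm. The lever turns about a vertical pin 50 mm from it, at the left handle's end. Right of it (-y) and to -x is free space: hook it there with closed fingers, or pinch it. It travels 30 to 45 mm outward until the press lets go. Over 18 N on it is rough.
- stopper (a joint): How far the orange stopper (23 across) has been pressed in, m: at 0 it stands 8 mm out of the cell mouth, at 0.008 it is flush. It stays where it is pushed.
- stopper_end (a point): Centre of the stopper's outer face.
- cell_mouth (a point): Centre of the cell's mouth.
- vial_left: Capped sample vial, 46 across, 90 tall, standing on the left of the press; origin under its middle.
- vial_right: Capped sample vial, 46 across, 90 tall, standing on the right of the press; origin under its middle.
- loose_cap: White ribbed screw cap, 44 across, 23 tall, lying on the right of the press; origin under its middle.
- marker: Marker pen, 133 long, 12 thick, lying on the worktop farther to the right; origin under its middle.

How it is judged:
By the outcome, as a careful person would: the job done as asked, in the order asked, and still so for the second after the job is handed in, with the robot touching nothing.
It also fails if it takes over 54 s, if anything falls off the work surface, if the arm or the gripper's body presses on something with over 40 N, if the wrist force passes 120 N, or if a joint passes its speed limit or range.

ROBOT

A 6-joint arm with a two-finger parallel gripper is mounted at the origin on a cart in front of the work surface, level with it; the furniture and walls round the work are solid. World frame = base frame: x ahead of the robot, y to its left, z up, the work surface at z = 0. Lengths are in m, angles in rad, forces in N, time in s.
With the tool pointing down it reaches from about 0.35 to 0.775 m from the base axis. Payload 5.5 kg.
Tool frame: the origin (TCP) lies between the finger pads; the fingertips stand 11 mm ahead of it and the grasp point (between the pads) lies 8 mm behind it (tips_ahead is the distance from the TCP to the fingertips, in m); z points along the fingers, y is the line along which they close (so a half turn about z gives the same grasp; the last joint's range is limited). The gripper opens to 85 mm and grips with 20 to 120 N. Pads are 22 mm wide; open, the fingers measure 114 mm over their backs; the gripper's body (76 mm by 85 mm) begins 54 mm behind the grasp point. The pads swing forward as they close: fully open they stand 13 mm farther back than shut.
Start: joints at [-1.365, 0.313, 0.046, 1.304, 0, 1.431], TCP at [0.195, -0.541, 0.242] pointing down, gripper open.
Joint ranges: [-2.76, 2.76], [-0.86, 1.69], [-1.03, 1.26], [-2.2, 2.34], [-1.47, 1.5], [-3.14, 3.14]. Speed limits (rad/s): [2.57, 2.57, 3.14, 3.14, 3.14, 3.14].

INTERFACE

Orientations are given as a unit quaternion [w, x, y, z].
In Python, from workcell import * gives the robot as it stands. The module is installed in compiled form; this text tells all that it offers.
- The arm moves only by the tool jog_arm, never from a script. Its argument "moves" is a list of rows, each an object with "fingers": the closure, from 0 (fully open) to 1 (shut); "slide": the shift along the tool's x, y, z in mm, a list of three; "angular": the turn, a rotation vector about the tool's x, y, z in degrees, a list of three. A call has 1 to 10 rows; each row is the pose to reach, as a shift and turn from the pose commanded when the call began, along the tool's axes at that moment; what a row does not reach only later rows make up. A row lasts 1/12 s, in which the tool goes at most 41.7 mm and 7.16 degrees, less where a joint would pass 70% of its speed; a pose out of reach is approached as far as the arm can. A call with a gripper value outside its range is refused whole. The fingers move at their own pace and stop on an object; "squeeze" is the grip in N (left out, the last holds). Time passes only in rows, so rows that repeat a pose let the fingers close. It gives the time, the measured TCP pose, the force, the opening and the grip force at its end, in the units of the state.
- get_state(): the state, without advancing time (a new reading comes with each control period).
- read_camera(name): name is "side" or "top" or "wrist"; returns a dict with "color" (480x640x3 uint8, red, green, blue), "fovy" (degrees; the focal length in pixels is half the picture's height over the tangent of half this angle, whatever the lens; pixels are square), "cx", "cy" (the principal point, pixels), "world_from_camera" (4x4, takes a point from camera to world coordinates); the wrist camera has in their place "tool_from_camera" (4x4, takes a point from camera to tool coordinates, whose origin is the TCP and whose axes are the flange's). Camera axes: x right, y down, z forward; pixel columns grow to the right and rows downward; lengths in m; the calibration is good to about 2 mm. A picture is of the moment at which its call begins: read the wrist's pose just before it. There is no depth.
- hand_in(): hands the job in; it is judged then, once.
Trained networks look in a picture, given as the dict that the camera call returned (one of the last four; its "shot" number tells which), for a name from the list of things; names that differ only in an ending like _2 or _b are one class to them, and where a whole thing is asked for, a point or a joint stands for the part that bears it (a point fixed in the world has none). Each returns a list of dicts, best first, with "p" (0 to 1); they miss things now and then, are a little off and sometimes report something else, mostly with a low value. They report only what shows in the picture. A call takes as long as a camera call.
- look_for(target, picture): "point" ([column, row] in pixels, amid what is visible of it).
- tip_of(target, picture): "point" ([column, row] in pixels: a listed point, or the origin of a listed thing).
The state is a dict: "clock": time; "joint_pos": joint angles; "qvel": joint speeds; "tau": joint torques, N m; "tcp_pos": TCP position; "orientation": TCP orientation; "wrist_force": force on the tool from outside, world axes, zero at the start; "ft_torque": the same for the moment, N m; "finger_gap": finger opening in m; "grip_force": force on a finger pad.
Only numpy, scipy, OpenCV 4.12 (cv2) and the standard library are available. Lean on these libraries where they do the work, as an engineer would, in place of code of your own. Each camera call takes 0.05 s, during which the arm holds its last target. There are 200 camera calls.

## Working session

There is one attempt and no reset: what is moved stays moved. The work goes in short steps, Python scripts to look and compute and a tool call to move; the robot and the scene stay as the last step left them, time stands still between calls to the robot, and variables do not carry over. Pictures are saved under pics/ and viewed, at most 10 in all, crops included, and the job is handed in when it is done.

Besides the shell and the picture viewer there is one more tool, called after ">>>" by a JSON object that holds its "fn" and its "kwargs". jog_arm: Moves the arm, as the interface text tells. Its arguments: {"type":"object","properties":{"moves":{"type":"array","items":{"type":"object","properties":{"fingers":{"type":"number"},"slide":{"type":"array","items":{"type":"number"}},"angular":{"type":"array","items":{"type":"number"}}}}},"squeeze":{"type":"number"}},"required":["moves"]}

```bash
mkdir -p pics; cat > h.py <<'E'
from workcell import *
import numpy as np, cv2
from scipy.spatial.transform import Rotation as R
def ray(p,uv):
    f=240/np.tan(np.radians(p["fovy"])/2)
    T=np.array(p["world_from_camera"])
    d=T[:3,:3]@np.array([(uv[0]-p["cx"])/f,(uv[1]-p["cy"])/f,1.])
    return T[:3,3],d/np.linalg.norm(d)
def atz(p,uv,z):
    o,d=ray(p,uv); return o+d*(z-o[2])/d[2]
def tri(rs):
    A=sum(np.eye(3)-np.outer(d,d) for o,d in rs); b=sum((np.eye(3)-np.outer(d,d))@o for o,d in rs)
    return np.linalg.solve(A,b)
def proj(p,X):
    f=240/np.tan(np.radians(p["fovy"])/2)
    c=np.linalg.inv(np.array(p["world_from_camera"]))@np.append(X,1)
    return np.array([p["cx"]+f*c[0]/c[2],p["cy"]+f*c[1]/c[2]])
def save(p,n): cv2.imwrite("pics/"+n,p["color"][:,:,::-1])
def tool(dw):
    s=get_state(); return R.from_quat(s["orientation"],scalar_first=True).inv().apply(dw)*1000
E
python3 - <<'E'
from h import *
np.set_printoptions(precision=4,suppress=True)
s=get_state(); print({k:np.round(v,3) for k,v in s.items()})
print(R.from_quat(s["orientation"],scalar_first=True).as_matrix())
P={n:read_camera(n) for n in("side","top")}
for n,p in P.items(): save(p,n+"1.png"); print(n,p["fovy"],p["world_from_camera"])
Z=dict(press=0,handle_mid=.055,left_grip=.055,right_grip=.055,lever_knob=.067,stopper_end=None,cell_mouth=None,vial_left=0,vial_right=0,loose_cap=0,marker=0)
for t,z in Z.items():
    rs=[]
    for n,p in P.items():
        r=tip_of(t,p)
        if r:
            rs.append(ray(p,r[0]["point"])); print(t,n,np.round(r[0]["point"],1),round(r[0]["p"],2),atz(p,r[0]["point"],z) if z is not None else "")
    if len(rs)==2: print("   tri",tri(rs))
E
```

```text
{'clock': np.float64(0.0), 'joint_pos': array([-1.365,  0.314,  0.045,  1.304, -0.   ,  1.431]), 'qvel': array([-0.   , -0.   , -0.   ,  0.001,  0.   , -0.   ]), 'tau': array([ -0.   , -48.063,  29.853,   0.019,  -0.   ,   0.   ]), 'tcp_pos': array([ 0.195, -0.54 ,  0.241]), 'orientation': array([-0.001,  0.985,  0.172, -0.   ]), 'wrist_force': array([-0.35 ,  0.841, -0.328]), 'ft_torque': array([-0.029, -0.028, -0.002]), 'grip_force': np.float64(0.0), 'finger_gap': np.float64(0.085)}
[[ 0.9408  0.339  -0.0004]
 [ 0.339  -0.9408  0.0019]
 [ 0.0003 -0.0019 -1.    ]]
side 53.146855175765914 [[ 0.9865 -0.0809  0.1423  0.4419]
 [-0.1635 -0.5159  0.8409 -0.8303]
 [ 0.0054 -0.8528 -0.5222  0.5319]
 [ 0.      0.      0.      1.    ]]
top 46.07643317318057 [[-0.0267 -0.993   0.1148  0.4471]
 [-0.9996  0.027   0.0011 -0.075 ]
 [-0.0042 -0.1147 -0.9934  1.2992]
 [ 0.      0.      0.      1.    ]]
press side [377.4 275.9] 0.91 [ 0.6733 -0.1261  0.    ]
press top [330.5 212.3] 0.65 [ 0.6655 -0.1162  0.    ]
   tri [ 0.6713 -0.1174 -0.0067]
handle_mid side [318.8 250.1] 0.84 [ 0.5648 -0.1046  0.0
[... 667 characters left out ...]
l_mouth side [410. 252.] 0.8 
cell_mouth top [337.6 181.1] 0.74 
   tri [ 0.7282 -0.1329  0.0524]
vial_left side [382.4 244.7] 0.83 [ 0.7128 -0.0211  0.    ]
vial_left top [283.  188.8] 0.81 [ 0.7243 -0.0067  0.    ]
   tri [ 0.7223 -0.0054 -0.01  ]
vial_right side [399.2 322.5] 0.77 [ 0.6741 -0.2582  0.    ]
vial_right top [390.5 204.1] 0.64 [ 0.681  -0.2568  0.    ]
   tri [ 0.6782 -0.2563 -0.0017]
loose_cap side [348.4 321.9] 0.78 [ 0.5916 -0.2436  0.    ]
loose_cap top [391.1 245.7] 0.6 [ 0.5834 -0.254   0.    ]
   tri [ 0.5857 -0.2533  0.0089]
marker side [245.6 386.1] 0.59 [ 0.4194 -0.3526  0.    ]
marker top [439.4 313.1] 0.79 [ 0.4258 -0.3576  0.    ]
   tri [ 0.4227 -0.3567  0.0046]
```

```bash
python3 - <<'E'
import cv2,numpy as np
a=cv2.imread("pics/side1.png")[170:370,220:470]; b=cv2.imread("pics/top1.png")[150:320,250:450]
cv2.imwrite("pics/side1c.png",cv2.resize(a,(750,600),interpolation=2))
cv2.imwrite("pics/top1c.png",cv2.resize(b,(700,595),interpolation=2))
E
```

```text
(no output)
```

View pics/side1c.png

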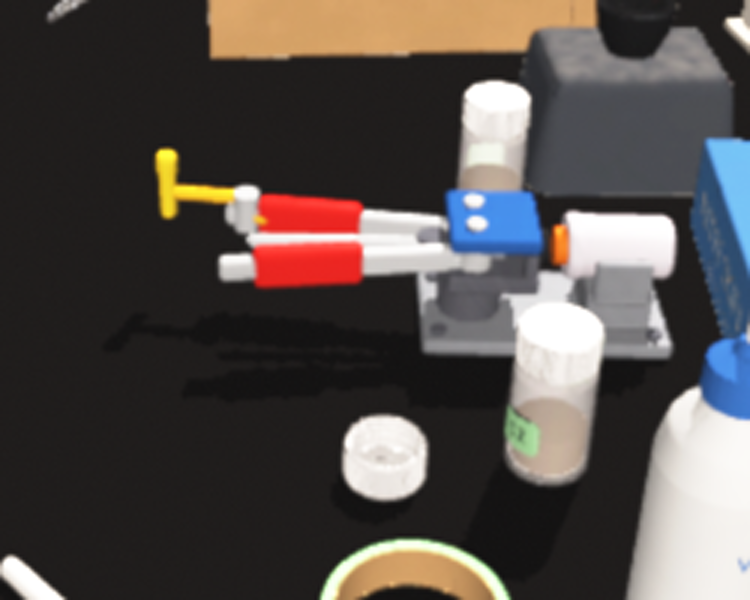

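View pics/top1c.png

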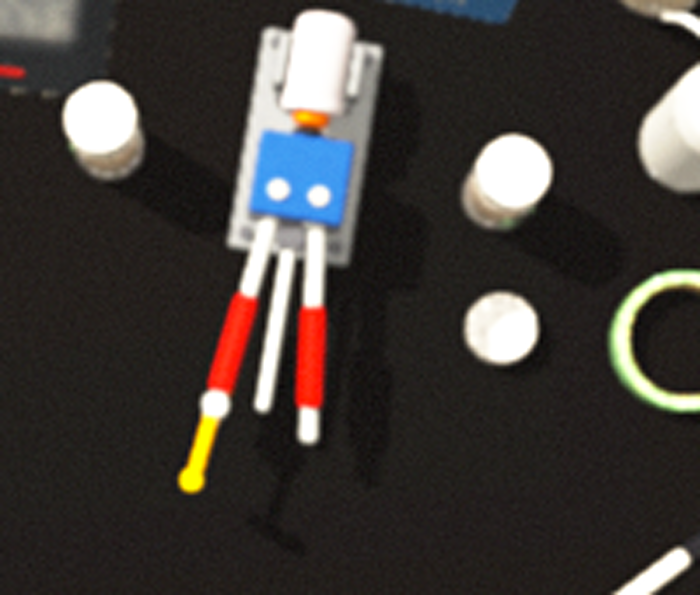

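The side view shows the open press with the yellow knob at (276,231), the red grips at (323,241) and (322,258), and the stopper at (406,251) sticking out. In the top view the grips are at (317,248) and (339,252), the knob is at (305,287), and there is free space around the handles. Next I refine the press axis.

```bash
cat > m.py <<'E'
from h import *
np.set_printoptions(precision=4,suppress=True)
p=read_camera("top"); hsv=cv2.cvtColor(p["color"],cv2.COLOR_RGB2HSV)
roi=np.zeros((480,640),np.uint8); roi[150:320,290:360]=1
red=(((hsv[...,0]<5)|(hsv[...,0]>174))&(hsv[...,1]>170)&(hsv[...,2]>90)).astype(np.uint8)*roi
n,l,st,c=cv2.connectedComponentsWithStats(red)
G=[]
for i in range(1,n):
    if st[i,4]>40:
        q=np.argwhere(l==i)[:,::-1].astype(np.float32); rr=cv2.minAreaRect(q)
        w=np.array([atz(p,x,.068)[:2] for x in q]); m=w.mean(0); U=np.linalg.svd(w-m,full_matrices=False)[2][0]; U*=np.sign(U[0])
        G.append(m); print("red",st[i,4],m,"yaw",np.degrees(np.arctan2(U[1],U[0])))
blue=((abs(hsv[...,0].astype(int)-110)<12)&(hsv[...,1]>150)&(hsv[...,2]>90)).astype(np.uint8)*roi
roi2=blue.copy(); roi2[:180]=0
w=np.array([atz(p,x,.093)[:2] for x in np.argwhere(roi2)[:,::-1]]); print("blue",w.mean(0),len(w))
if len(G)==2:
    G.sort(key=lambda g:-g[1]); d=G[0]-G[1]; print("sep",np.linalg.norm(d),"mid",(G[0]+G[1])/2,"yaw from perp",np.degrees(np.arctan2(-d[0],d[1])))
    e=w.mean(0)-(G[0]+G[1])/2; print("yaw from blue",np.degrees(np.arctan2(e[1],e[0])),np.linalg.norm(e))
yel=((abs(hsv[...,0].astype(int)-27)<5)&(hsv[...,1]>150)&(hsv[...,2]>90)).astype(np.uint8)*roi
q=np.argwhere(yel)[:,::-1]; 
if len(q):
    k=q[q[:,1]>q[:,1].max()-6]; print("knob top",atz(p,k.mean(0),.094)[:2],"lever",len(q))
s=get_state(); print(s["clock"],s["tcp_pos"],s["wrist_force"],s["finger_gap"],s["grip_force"])
save(p,"m_last.png")
E
python3 m.py
```

```text
red 231 [ 0.5769 -0.08  ] yaw -17.782957885301748
red 238 [ 0.5663 -0.1286] yaw -4.405863625331369
blue [ 0.6776 -0.1262] 508
sep 0.04972869221025335 mid [ 0.5716 -0.1043] yaw from perp -12.287646230157783
yaw from blue -11.67520696234397 0.10823394858211205
knob top [ 0.4897 -0.0521] lever 108
1.25 [ 0.1949 -0.541   0.2423] [-0.1737  0.4994 -0.9454] 0.08559479500836964 0.0
```

>>> {"fn": "jog_arm", "kwargs": {"moves": [{"fingers": 0,"slide": [25,-14,2],"angular": [0,0,-7]},{"fingers": 0,"slide": [50,-28,4],"angular": [0,0,-14]},{"fingers": 0,"slide": [75,-42,6],"angular": [0,0,-21]},{"fingers": 0,"slide": [100,-56,8],"angular": [0,0,-28]},{"fingers": 0,"slide": [125,-70,10],"angular": [0,0,-35]},{"fingers": 0,"slide": [150,-84,12],"angular": [0,0,-42]},{"fingers": 0,"slide": [175,-98,14],"angular": [0,0,-49]},{"fingers": 0,"slide": [200,-112,16],"angular": [0,0,-56]},{"fingers": 0,"slide": [225,-126,18],"angular": [0,0,-63]},{"fingers": 0,"slide": [250,-140,20],"angular": [0,0,-70]}], "squeeze": 20}}

```text
clock: 2.08
tcp_pos: [0.3834, -0.3234, 0.2224]
orientation: [0.0, 0.706, 0.708, -0.0]
wrist_force: [0.7, -0.6, 0.7]
finger_gap: 0.0856
grip_force: 0.0
```

```bash
cat > t.py <<'E'
import sys
from h import *
# target x y z yaw(deg of tool x)
t=np.array(list(map(float,sys.argv[1:4]))); yaw=float(sys.argv[4])
s=get_state(); q=R.from_quat(s["orientation"],scalar_first=True)
Rt=R.from_euler("z",yaw,degrees=True)*R.from_euler("x",180,degrees=True)
print("slide",np.round(tool(t-s["tcp_pos"]),1),"ang",np.round((q.inv()*Rt).as_rotvec(degrees=True),2),"j",np.round(s["joint_pos"],2),"tcp",np.round(s["tcp_pos"],4),"F",np.round(s["wrist_force"],1),"gap",s["finger_gap"],"t",s["clock"])
E
python3 t.py 0.571 -0.104 0.16 168.3
```

```text
slide [218.9 188.2  62.4] ang [-0.000e+00  3.000e-02 -7.815e+01] j [-0.86  0.18 -0.18  1.21 -0.    0.71] tcp [ 0.3834 -0.3234  0.2224] F [ 0.7 -0.6  0.7] gap 0.08560520108728144 t 2.0833
```

>>> {"fn": "jog_arm", "kwargs": {"moves": [{"slide": [22,19,6],"angular": [0,0,-7]},{"slide": [44,38,12],"angular": [0,0,-14]},{"slide": [66,56,18],"angular": [0,0,-21]},{"slide": [88,75,25],"angular": [0,0,-28]},{"slide": [110,94,31],"angular": [0,0,-35]},{"slide": [131,113,37],"angular": [0,0,-42]},{"slide": [153,132,43],"angular": [0,0,-49]},{"slide": [175,150,50],"angular": [0,0,-56]},{"slide": [197,169,56],"angular": [0,0,-63]},{"slide": [219,188,62],"angular": [0,0,-70]}]}}

```text
schema error: expected keys fingers, slide, angular
```

>>> {"fn": "jog_arm", "kwargs": {"moves": [{"slide": [0,0,0],"angular": [0,0,-4]},{"slide": [0,0,0],"angular": [0,0,-8.2]},{"slide": [0,0,0],"angular": [0,0,-8.2]},{"slide": [0,0,0],"angular": [0,0,-8.2]}]}}

```text
schema error: expected keys fingers, slide, angular
```

```bash
python3 t.py 0.571 -0.104 0.045 168.3; python3 - <<'E'
from h import *
s=get_state(); p=read_camera("wrist"); save(p,"w1.png")
T=np.eye(4);T[:3,:3]=R.from_quat(s["orientation"],scalar_first=True).as_matrix();T[:3,3]=s["tcp_pos"]
print(p["tool_from_camera"]); p["world_from_camera"]=T@np.array(p["tool_from_camera"])
q=p
for t,z in dict(left_grip=.055,right_grip=.055,handle_mid=.055,lever_knob=.067).items():
    r=tip_of(t,q)
    if r: print(t,r[0]["point"],r[0]["p"],atz(p,r[0]["point"],z))
hsv=cv2.cvtColor(p["color"],cv2.COLOR_RGB2HSV)
red=(((hsv[...,0]<5)|(hsv[...,0]>174))&(hsv[...,1]>170)&(hsv[...,2]>90)).astype(np.uint8)
n,l,st,c=cv2.connectedComponentsWithStats(red)
for i in range(1,n):
    if st[i,4]>300: print("red",st[i],c[i],atz(p,c[i],.066))
E
```

```text
slide [219.  188.1 177.4] ang [-0.000e+00  3.000e-02 -7.815e+01] j [-0.86  0.18 -0.18  1.21 -0.    0.71] tcp [ 0.3834 -0.3234  0.2224] F [ 0.7 -0.6  0.7] gap 0.08560520108728144 t 2.0833
[[ 6.23476318e-04 -9.48059848e-01 -3.18091397e-01  8.19985832e-02]
 [ 9.99999682e-01  4.32673869e-04  6.70484644e-04 -8.08107950e-04]
 [-4.98029734e-04 -3.18091714e-01  9.48059815e-01 -1.31948889e-01]
 [ 0.00000000e+00  0.00000000e+00  0.00000000e+00  1.00000000e+00]]
```

View pics/w1.png

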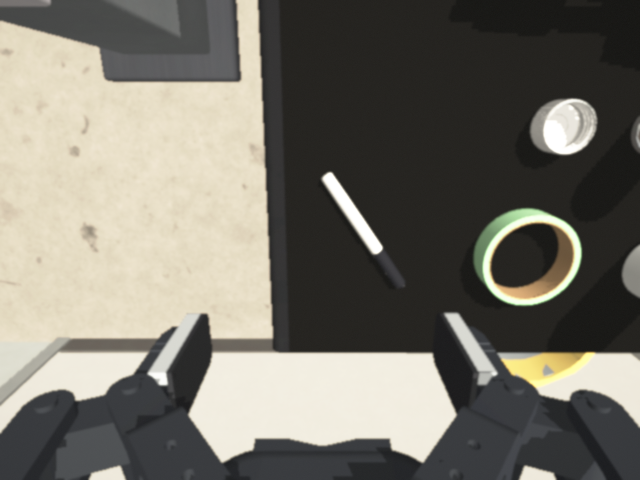

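The wrist view from the halfway point shows the marker at (365,230), the tape and the cap. The press isn't in view yet. Both move calls were refused because the rows lacked "fingers", so I'm resending them.

>>> {"fn": "jog_arm", "kwargs": {"moves": [{"fingers": 0,"slide": [22,19,6],"angular": [0,0,-7]},{"fingers": 0,"slide": [44,38,12],"angular": [0,0,-14]},{"fingers": 0,"slide": [66,56,18],"angular": [0,0,-21]},{"fingers": 0,"slide": [88,75,25],"angular": [0,0,-28]},{"fingers": 0,"slide": [110,94,31],"angular": [0,0,-35]},{"fingers": 0,"slide": [131,113,37],"angular": [0,0,-42]},{"fingers": 0,"slide": [153,132,43],"angular": [0,0,-49]},{"fingers": 0,"slide": [175,150,50],"angular": [0,0,-56]},{"fingers": 0,"slide": [197,169,56],"angular": [0,0,-63]},{"fingers": 0,"slide": [219,188,62],"angular": [0,0,-70]}]}}

```text
clock: 3.17
tcp_pos: [0.572, -0.1068, 0.16]
orientation: [0.0, 0.174, 0.985, -0.0]
wrist_force: [0.7, -0.0, -0.2]
finger_gap: 0.0854
grip_force: 0.0
```

>>> {"fn": "jog_arm", "kwargs": {"moves": [{"fingers": 0,"slide": [0,0,0],"angular": [0,0,-4]},{"fingers": 0,"slide": [0,0,0],"angular": [0,0,-8.2]},{"fingers": 0,"slide": [0,0,0],"angular": [0,0,-8.2]},{"fingers": 0,"slide": [0,0,0],"angular": [0,0,-8.2]}]}}

```text
clock: 3.5
tcp_pos: [0.5713, -0.1074, 0.1602]
orientation: [-0.0, 0.107, 0.994, -0.0]
wrist_force: [1.2, -0.3, 0.5]
finger_gap: 0.0855
grip_force: 0.0
```

```bash
python3 t.py 0.571 -0.104 0.045 168.3; cat > w.py <<'E'
import sys
from h import *
np.set_printoptions(precision=4,suppress=True)
s=get_state(); p=read_camera("wrist"); save(p,sys.argv[1])
T=np.eye(4);T[:3,:3]=R.from_quat(s["orientation"],scalar_first=True).as_matrix();T[:3,3]=s["tcp_pos"]
p0=p; p=dict(p); p["world_from_camera"]=T@np.array(p["tool_from_camera"])
for t,z in dict(left_grip=.055,right_grip=.055,handle_mid=.055,lever_knob=.067).items():
    r=tip_of(t,p0)
    if r: print(t,r[0]["point"],r[0]["p"],atz(p,r[0]["point"],z))
hsv=cv2.cvtColor(p["color"],cv2.COLOR_RGB2HSV)
red=(((hsv[...,0]<5)|(hsv[...,0]>174))&(hsv[...,1]>170)&(hsv[...,2]>90)).astype(np.uint8)
n,l,st,c=cv2.connectedComponentsWithStats(red)
for i in range(1,n):
    if st[i,4]>300: print("red",st[i],c[i],atz(p,c[i],.066))
yel=((abs(hsv[...,0].astype(int)-27)<5)&(hsv[...,1]>150)&(hsv[...,2]>90)).astype(np.uint8)
n,l,st,c=cv2.connectedComponentsWithStats(yel)
for i in range(1,n):
    if st[i,4]>100: print("yellow",st[i],c[i])
E
python3 w.py w2.png
```

```text
slide [  1.    3.3 115.2] ang [-0.01 -0.   -0.53] j [-0.32  0.36 -0.09  1.12 -0.   -0.11] tcp [ 0.5713 -0.1074  0.1602] F [ 1.2 -0.3  0.5] gap 0.08549188909880531 t 3.5
left_grip [361.3, 240.8] 0.97 [ 0.5758 -0.0824  0.055 ]
right_grip [283.8, 241.1] 0.72 [ 0.5654 -0.1313  0.055 ]
handle_mid [324.0, 238.6] 0.75 [ 0.5692 -0.1056  0.055 ]
lever_knob [385.6, 89.1] 0.96 [ 0.4888 -0.0543  0.067 ]
red [ 265  192   40  101 1056] [283.0928 235.2955] [ 0.5582 -0.1289  0.066 ]
red [347 194  21  95 823] [356.0267 239.8275] [ 0.5705 -0.0858  0.066 ]
yellow [372  74  38  94 370] [384.1838 101.2054]
```

View pics/w2.png

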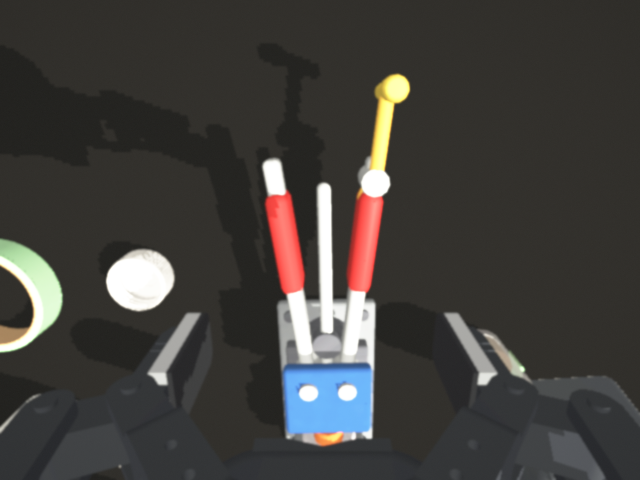

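The wrist view shows the press nearly upright in the frame: grips at (284,241) and (362,241), middle bar at column 325, knob at (395,90), and free space beside the grips. I go down straddling the grips.

>>> {"fn": "jog_arm", "kwargs": {"moves": [{"fingers": 0,"slide": [1,2,30],"angular": [0,0,-0.5]},{"fingers": 0,"slide": [1,2,60],"angular": [0,0,-0.5]},{"fingers": 0,"slide": [1,2,85],"angular": [0,0,-0.5]},{"fingers": 0,"slide": [1,2,105],"angular": [0,0,-0.5]},{"fingers": 0,"slide": [1,2,115],"angular": [0,0,-0.5]},{"fingers": 0.1,"slide": [1,2,115],"angular": [0,0,-0.5]},{"fingers": 0.15,"slide": [1,2,115],"angular": [0,0,-0.5]},{"fingers": 0.18,"slide": [1,2,115],"angular": [0,0,-0.5]},{"fingers": 0.18,"slide": [1,2,115],"angular": [0,0,-0.5]}]}}

```text
clock: 4.5
tcp_pos: [0.5721, -0.1045, 0.047]
orientation: [0.002, 0.1, 0.995, -0.0]
wrist_force: [0.2, 0.4, 1.0]
finger_gap: 0.07
grip_force: 0.0
```

```bash
python3 t.py 0.571 -0.104 0.045 167.8; python3 w.py w3.png
```

```text
slide [1.2 0.3 2. ] ang [-0.02  0.18  0.7 ] j [-0.32  0.45 -0.25  0.86 -0.   -0.12] tcp [ 0.5721 -0.1045  0.047 ] F [0.2 0.4 1. ] gap 0.06996005587290109 t 4.5
left_grip [384.1, 342.0] 0.75 [ 0.5763 -0.0819  0.055 ]
right_grip [447.3, 73.4] 0.74 [ 0.4892 -0.0501  0.055 ]
handle_mid [316.4, 339.4] 0.66 [ 0.5702 -0.1063  0.055 ]
lever_knob [450.8, 74.4] 0.75 [ 0.4897 -0.0529  0.067 ]
red [ 209  251   75  181 7047] [246.6529 334.2743] [ 0.5566 -0.1271  0.066 ]
red [ 355  251   71  179 6618] [385.7375 342.7638] [ 0.5691 -0.082   0.066 ]
yellow [ 412   30  105  199 3111] [450.8374  85.7152]
```

View pics/w3.png

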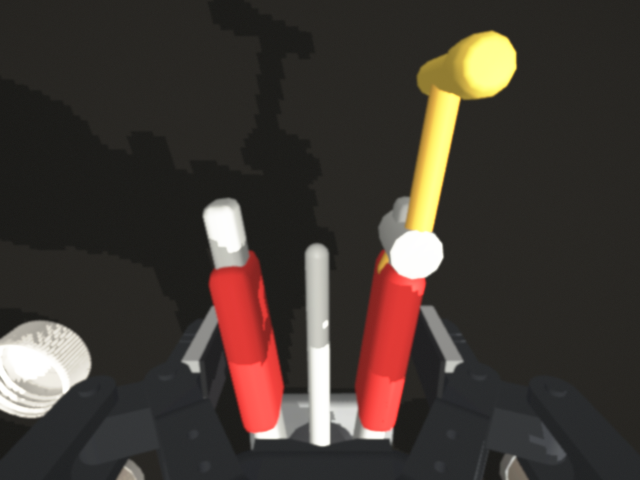

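The grips (246,340) and (386,340) sit evenly between the pads, and the bar is at column 317. I close slowly.

>>> {"fn": "jog_arm", "kwargs": {"moves": [{"fingers": 0.2,"slide": [0,0,1],"angular": [0,0,0]},{"fingers": 0.22,"slide": [0,0,1],"angular": [0,0,0]},{"fingers": 0.23,"slide": [0,0,1],"angular": [0,0,0]},{"fingers": 0.24,"slide": [0,0,1],"angular": [0,0,0]},{"fingers": 0.25,"slide": [0,0,1],"angular": [0,0,0]},{"fingers": 0.26,"slide": [0,0,1],"angular": [0,0,0]},{"fingers": 0.27,"slide": [0,0,1],"angular": [0,0,0]},{"fingers": 0.28,"slide": [0,0,1],"angular": [0,0,0]},{"fingers": 0.28,"slide": [0,0,1],"angular": [0,0,0]}]}}

```text
clock: 5.5
tcp_pos: [0.571, -0.1051, 0.0456]
orientation: [0.0, 0.1, 0.995, -0.001]
wrist_force: [-2.0, -5.6, 9.5]
finger_gap: 0.0617
grip_force: 9.9
```

>>> {"fn": "jog_arm", "kwargs": {"moves": [{"fingers": 0.28,"slide": [0,-0.5,-0.7],"angular": [0,0,0]},{"fingers": 0.29,"slide": [0,-0.5,-1],"angular": [0,0,0]},{"fingers": 0.3,"slide": [0,-0.5,-1.2],"angular": [0,0,0]},{"fingers": 0.31,"slide": [0,-0.5,-1.4],"angular": [0,0,0]},{"fingers": 0.32,"slide": [0,-0.5,-1.6],"angular": [0,0,0]},{"fingers": 0.33,"slide": [0,-0.5,-1.8],"angular": [0,0,0]}]}}

```text
clock: 6.0
tcp_pos: [0.5707, -0.1051, 0.0468]
orientation: [0.0, 0.1, 0.995, -0.001]
wrist_force: [-1.8, -3.3, 6.2]
finger_gap: 0.0574
grip_force: 10.9
```

>>> {"fn": "jog_arm", "kwargs": {"moves": [{"fingers": 0.34,"slide": [0,-0.4,-0.5],"angular": [0,0,0]},{"fingers": 0.35,"slide": [0,-0.4,-0.8],"angular": [0,0,0]},{"fingers": 0.36,"slide": [0,-0.4,-1],"angular": [0,0,0]},{"fingers": 0.37,"slide": [0,-0.4,-1.2],"angular": [0,0,0]},{"fingers": 0.38,"slide": [0,-0.4,-1.4],"angular": [0,0,0]},{"fingers": 0.39,"slide": [0,-0.4,-1.6],"angular": [0,0,0]},{"fingers": 0.4,"slide": [0,-0.4,-1.8],"angular": [0,0,0]}]}}

```text
clock: 6.58
tcp_pos: [0.5702, -0.1051, 0.048]
orientation: [-0.0, 0.1, 0.995, -0.0]
wrist_force: [-3.2, -3.8, 4.6]
finger_gap: 0.0515
grip_force: 5.8
```

>>> {"fn": "jog_arm", "kwargs": {"moves": [{"fingers": 0.41,"slide": [-0.3,-0.5,-0.3],"angular": [0,0,0]},{"fingers": 0.42,"slide": [-0.3,-0.5,-0.5],"angular": [0,0,0]},{"fingers": 0.43,"slide": [-0.3,-0.5,-0.8],"angular": [0,0,0]},{"fingers": 0.44,"slide": [-0.3,-0.5,-1],"angular": [0,0,0]},{"fingers": 0.45,"slide": [-0.3,-0.5,-1.2],"angular": [0,0,0]},{"fingers": 0.45,"slide": [-0.3,-0.5,-1.2],"angular": [0,0,0]}]}}

```text
clock: 7.08
tcp_pos: [0.571, -0.1048, 0.0487]
orientation: [0.0, 0.1, 0.995, 0.001]
wrist_force: [-1.0, 0.2, -0.1]
finger_gap: 0.0469
grip_force: 0.0
```

```bash
python3 m.py; python3 w.py w4.png
```

```text
blue [ 0.6956 -0.1418] 44
7.1333 [ 0.571  -0.1049  0.0487] [ 0.154  -0.905  -1.0715] 0.046832654585827874 0.0
left_grip [354.1, 340.9] 0.83 [ 0.5737 -0.0932  0.055 ]
right_grip [283.1, 336.2] 0.78 [ 0.5664 -0.1188  0.055 ]
handle_mid [319.1, 337.1] 0.86 [ 0.5695 -0.1057  0.055 ]
lever_knob [362.4, 73.7] 0.6 [ 0.4837 -0.0762  0.067 ]
red [ 258  252   49  176 5952] [282.5978 334.7451] [ 0.5591 -0.1162  0.066 ]
red [ 335  269   44  158 5402] [354.1401 340.1727] [ 0.5661 -0.0927  0.066 ]
yellow [ 341   30   64  198 1579] [359.9449  95.164 ]
```

The separation is 26.6 mm between grip centres, which is 40 mm over the outsides, so the press has locked. I open the fingers and rise.

>>> {"fn": "jog_arm", "kwargs": {"moves": [{"fingers": 0.35,"slide": [0,0,0],"angular": [0,0,0]},{"fingers": 0.25,"slide": [0,0,0],"angular": [0,0,0]},{"fingers": 0.2,"slide": [0,0,-5],"angular": [0,0,0]},{"fingers": 0.15,"slide": [0,0,-30],"angular": [0,0,0]},{"fingers": 0.15,"slide": [0,0,-60],"angular": [0,0,0]},{"fingers": 0.4,"slide": [10,0,-85],"angular": [0,0,0]},{"fingers": 0.8,"slide": [25,-5,-100],"angular": [0,0,0]},{"fingers": 1,"slide": [40,-10,-100],"angular": [0,0,0]},{"fingers": 1,"slide": [40,-10,-100],"angular": [0,0,0]}]}}

```text
clock: 8.13
tcp_pos: [0.5281, -0.1073, 0.1509]
orientation: [0.0, 0.1, 0.995, -0.0]
wrist_force: [-0.5, 0.2, -0.7]
finger_gap: 0.0244
grip_force: 0.0
```

```bash
python3 w.py w5.png; python3 - <<'E'
from h import *
np.set_printoptions(precision=4,suppress=True)
for t in ("lever_knob","stopper_end","cell_mouth"):
  rs=[]
  for n in("side","top"):
    p=read_camera(n); r=tip_of(t,p)
    if r: rs.append(ray(p,r[0]["point"])); print(t,n,r[0],atz(p,r[0]["point"],.067))
  if len(rs)==2: print(tri(rs))
save(p,"top5.png"); p=read_camera("side"); save(p,"side5.png")
a=cv2.imread("pics/side5.png")[190:290,250:470]; w=cv2.imread("pics/w5.png")
cv2.imwrite("pics/c5.png",np.vstack([cv2.resize(a,(660,300),interpolation=2),cv2.resize(w,(400,300)).__class__(0) if False else cv2.copyMakeBorder(cv2.resize(w,(400,300)),0,0,0,260,0)]))
E
python3 t.py 0.48 -0.1 0.067 168.3
```

```text
left_grip [357.0, 306.4] 0.96 [ 0.5735 -0.0931  0.055 ]
right_grip [312.7, 306.9] 0.61 [ 0.568  -0.1217  0.055 ]
handle_mid [336.7, 302.9] 0.59 [ 0.5683 -0.1057  0.055 ]
lever_knob [362.6, 169.4] 0.73 [ 0.4836 -0.0754  0.067 ]
red [306 263  11  88 336] [308.1637 304.3482] [ 0.5599 -0.1226  0.066 ]
red [346 267   9  87 480] [349.0417 310.8917] [ 0.5695 -0.0984  0.066 ]
yellow [351 158  27  69 242] [357.6074 173.6281]
lever_knob side {'point': [272.6, 234.9], 'p': 0.44} [ 0.4848 -0.0578  0.067 ]
stopper_end side {'point': [322.0, 255.8], 'p': 0.46} [ 0.5642 -0.1418  0.067 ]
cell_mouth side {'point': [408.1, 253.6], 'p': 0.6} [ 0.7155 -0.1585  0.067 ]
cell_mouth top {'point': [337.5, 182.3], 'p': 0.58} [ 0.7214 -0.1317  0.067 ]
[ 0.7257 -0.1326  0.049 ]
slide [50.1 -2.7 82.1] ang [-0.01  0.01  0.21] j [-0.35  0.29 -0.22  1.06 -0.   -0.15] tcp [ 0.5296 -0.1073  0.1491] F [-0.3  0.   0.1] gap -7.573607254653214e-05 t 9.0333
```

View pics/c5.png

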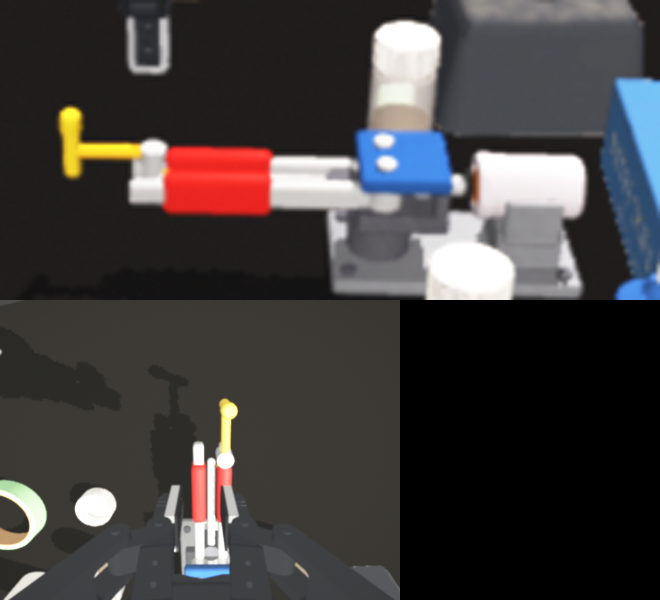

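The side view shows the grips locked together, the orange stopper at about the cell mouth at (475,190) in the crop, and the knob at (70,145). In the wrist view, knob and lever lie to the right of free space. I place the closed fingers on the −y side of the knob.

>>> {"fn": "jog_arm", "kwargs": {"moves": [{"fingers": 1,"slide": [30,-8,0],"angular": [0,0,0]},{"fingers": 1,"slide": [53,-8,5],"angular": [0,0,0]},{"fingers": 1,"slide": [53,-8,35],"angular": [0,0,0]},{"fingers": 1,"slide": [53,-8,60],"angular": [0,0,0]},{"fingers": 1,"slide": [53,-8,76],"angular": [0,0,0]},{"fingers": 1,"slide": [53,-8,82],"angular": [0,0,0]},{"fingers": 1,"slide": [53,-8,82],"angular": [0,0,0]}]}}

```text
clock: 9.62
tcp_pos: [0.4749, -0.1042, 0.0658]
orientation: [-0.001, 0.1, 0.995, 0.0]
wrist_force: [-0.5, -0.1, 0.8]
finger_gap: -0.0
grip_force: 0.0
```

```bash
python3 w.py w6.png; python3 t.py 0.4755 -0.105 0.067 168.3
```

```text
lever_knob [399.2, 340.9] 0.8 [ 0.4845 -0.0754  0.067 ]
slide [ 1.7 -0.4  1.3] ang [-0.03  0.13  0.22] j [-0.38  0.27 -0.46  0.83 -0.   -0.18] tcp [ 0.4772 -0.105   0.0683] F [ 0.7  0.6 -0.4] gap -2.7087021807497702e-05 t 9.8667
```

View pics/w6.png

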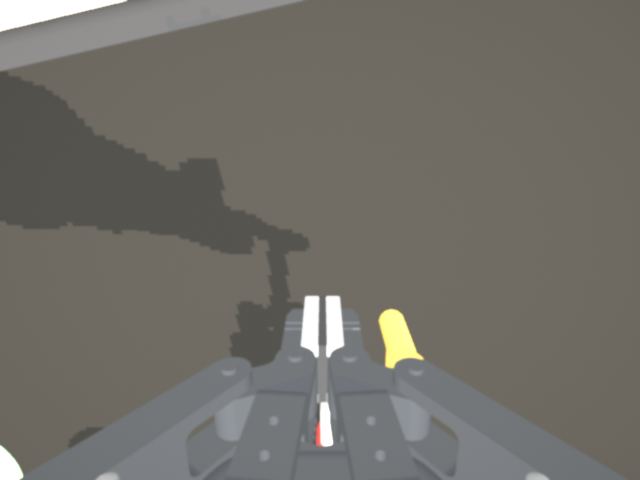

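The wrist view shows the closed fingers at (322,330) and the knob at (400,340) to their right with a clear gap. I pull outward gradually along the arc.

>>> {"fn": "jog_arm", "kwargs": {"moves": [{"fingers": 1,"slide": [0,2,-5],"angular": [0,0,0]},{"fingers": 1,"slide": [0,5,-5],"angular": [0,0,0]},{"fingers": 1,"slide": [0,7,-5],"angular": [0,0,0]},{"fingers": 1,"slide": [0,9,-5],"angular": [0,0,0]},{"fingers": 1,"slide": [0,11,-5],"angular": [0,0,0]},{"fingers": 1,"slide": [0,13,-5],"angular": [0,0,0]},{"fingers": 1,"slide": [0,15,-5],"angular": [0,0,0]}]}}

```text
clock: 10.45
tcp_pos: [0.479, -0.0897, 0.0721]
orientation: [-0.0, 0.1, 0.995, -0.0]
wrist_force: [0.2, -1.3, 0.5]
finger_gap: 0.0003
grip_force: 0.5
```

>>> {"fn": "jog_arm", "kwargs": {"moves": [{"fingers": 1,"slide": [0,2,0],"angular": [0,0,0]},{"fingers": 1,"slide": [-0.5,4,0],"angular": [0,0,0]},{"fingers": 1,"slide": [-1,6,0],"angular": [0,0,0]},{"fingers": 1,"slide": [-1.5,8,0],"angular": [0,0,0]},{"fingers": 1,"slide": [-2,10,0],"angular": [0,0,0]},{"fingers": 1,"slide": [-2.5,12,0],"angular": [0,0,0]}]}}

```text
clock: 10.95
tcp_pos: [0.4834, -0.0785, 0.0718]
orientation: [-0.001, 0.1, 0.995, -0.0]
wrist_force: [-2.9, -2.4, 0.8]
finger_gap: 0.0003
grip_force: 1.7
```

```bash
python3 m.py;python3 w.py w7.png
```

```text
red 108 [ 0.5884 -0.0927] yaw -9.894831706794152
red 115 [ 0.5806 -0.12  ] yaw -10.729427702277372
blue [ 0.6771 -0.1262] 509
sep 0.028377291391863024 mid [ 0.5845 -0.1063] yaw from perp -15.912447705391404
yaw from blue -12.141955708392747 0.09474752242233389
11.0 [ 0.4837 -0.0781  0.0719] [-1.7928 -0.658  -0.0058] -0.00038360805779609605 1.2458420856250996
lever_knob [373.2, 330.8] 0.73 [ 0.4907 -0.0585  0.067 ]
```

>>> {"fn": "jog_arm", "kwargs": {"moves": [{"fingers": 1,"slide": [-0.7,2,0],"angular": [0,0,0]},{"fingers": 1,"slide": [-1.4,4,0],"angular": [0,0,0]},{"fingers": 1,"slide": [-2.2,6,0],"angular": [0,0,0]},{"fingers": 1,"slide": [-3,8,0],"angular": [0,0,0]},{"fingers": 1,"slide": [-3.8,10,0],"angular": [0,0,0]}]}}

```text
clock: 11.67
tcp_pos: [0.4899, -0.0693, 0.0721]
orientation: [0.0, 0.1, 0.995, 0.0]
wrist_force: [-3.0, -1.9, 1.4]
finger_gap: -0.0
grip_force: 1.1
```

>>> {"fn": "jog_arm", "kwargs": {"moves": [{"fingers": 1,"slide": [-1,2,0],"angular": [0,0,0]},{"fingers": 1,"slide": [-2,4,0],"angular": [0,0,0]},{"fingers": 1,"slide": [-3,6,0],"angular": [0,0,0]}]}}

```text
clock: 11.92
tcp_pos: [0.4943, -0.064, 0.0722]
orientation: [0.0, 0.1, 0.995, 0.0]
wrist_force: [-1.1, -1.2, 0.7]
finger_gap: -0.0002
grip_force: 0.7
```

```bash
python3 m.py;python3 w.py w8.png
```

```text
red 81 [ 0.5927 -0.092 ] yaw -14.488855406606078
red 77 [ 0.5873 -0.1224] yaw -23.57206466347296
blue [ 0.6771 -0.1262] 511
sep 0.0308161282509041 mid [ 0.59   -0.1072] yaw from perp -10.001899528746295
yaw from blue -12.289655503356265 0.08911395251677363
11.9667 [ 0.4945 -0.0638  0.0722] [-0.4348 -0.3938 -0.5222] -0.0002285930901340398 0.5531295651599066
lever_knob [373.2, 325.9] 0.62 [ 0.4995 -0.0437  0.067 ]
```

```bash
python3 - <<'E'
from h import *
p=read_camera("side"); t=read_camera("top")
cv2.imwrite("pics/c8.png",np.vstack([cv2.resize(p["color"][180:290,230:450,::-1],(600,300),interpolation=2),cv2.resize(t["color"][170:310,230:510,::-1],(600,300),interpolation=2)]))
E
```

```text
(no output)
```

View pics/c8.png

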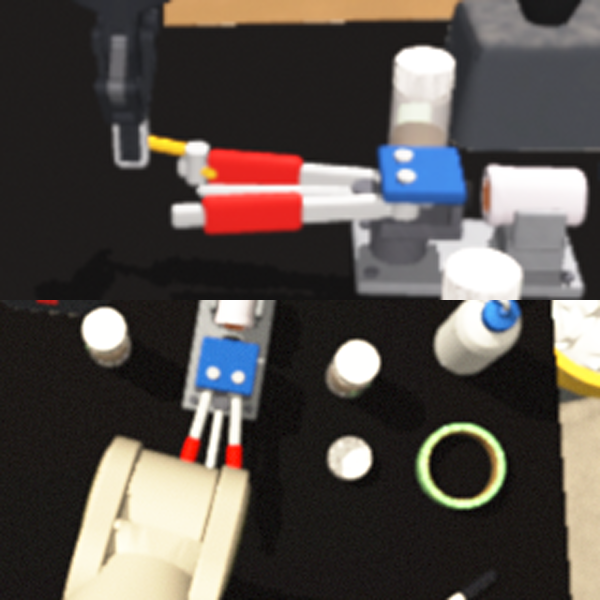

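The views show the press sprung open with the bar free between the spread grips, the ram back in the head, and the stopper flush in the cell at (488,190). I back the fingers off the knob, then raise them.

>>> {"fn": "jog_arm", "kwargs": {"moves": [{"fingers": 1,"slide": [3,-4,0],"angular": [0,0,0]},{"fingers": 1,"slide": [6,-10,0],"angular": [0,0,0]},{"fingers": 1,"slide": [10,-18,0],"angular": [0,0,0]},{"fingers": 1,"slide": [15,-28,0],"angular": [0,0,0]},{"fingers": 1,"slide": [20,-35,-20],"angular": [0,0,0]},{"fingers": 1,"slide": [25,-38,-60],"angular": [0,0,0]},{"fingers": 1,"slide": [30,-40,-100],"angular": [0,0,0]},{"fingers": 1,"slide": [60,-40,-120],"angular": [0,0,0]},{"fingers": 1,"slide": [90,-40,-120],"angular": [0,0,0]},{"fingers": 1,"slide": [90,-40,-120],"angular": [0,0,0]}]}}

```text
clock: 13.15
tcp_pos: [0.3927, -0.0847, 0.1929]
orientation: [-0.001, 0.101, 0.995, 0.0]
wrist_force: [-0.9, 1.6, -1.6]
finger_gap: 0.0002
grip_force: 0.0
```

```bash
python3 m.py; python3 - <<'E'
from h import *
p=read_camera("side"); t=read_camera("top")
cv2.imwrite("pics/c9.png",np.vstack([cv2.resize(p["color"][180:290,230:450,::-1],(600,300),interpolation=2),cv2.resize(t["color"][160:300,230:510,::-1],(600,300),interpolation=2)]))
E
```

```text
red 221 [ 0.5764 -0.0798] yaw -18.142341553258966
red 224 [ 0.5665 -0.1285] yaw -4.252530268900183
blue [ 0.6774 -0.126 ] 523
sep 0.049659942148509106 mid [ 0.5714 -0.1041] yaw from perp -11.553885159523535
yaw from blue -11.63777978425875 0.10816256109668611
knob top [ 0.4899 -0.0519] lever 91
13.2 [ 0.3949 -0.0854  0.1926] [0.5899 0.4085 1.0956] 0.0001438270705388412 0.0
```

View pics/c9.png

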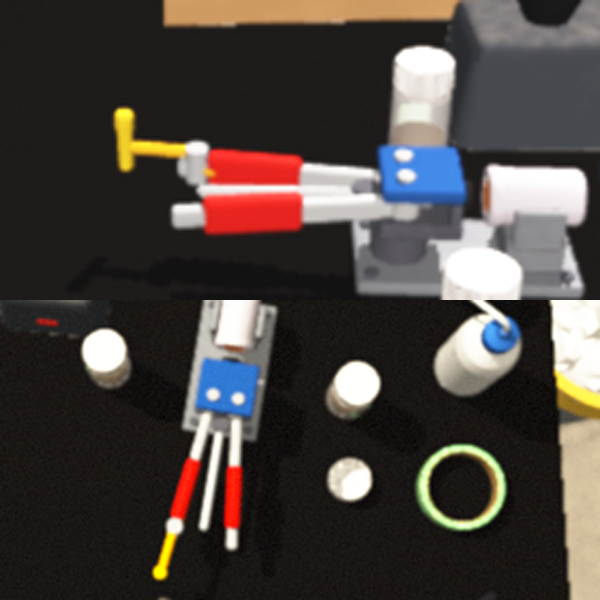

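The press is fully open (50 mm between grip centres, as at the start), the lever is back at rest, and the stopper is flush. The vials and cap are still in place.

```bash
python3 -c "from workcell import *; print(hand_in())"
```

```text
the job is handed in; nothing more can be done
None
```

The press locked over centre and drove the stopper in, flush as far as the camera images show; I then released it with the lever, it is back fully open with nothing touching it, and the job was handed in at about 13 s.

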